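# Nest the square steel canisters

### The job

Nest the three washed steel canisters for storage in order of size as they lie on the bench, closed end first and mouths all facing the same way: the medium one fully home in the large one, which is strapped down, and the small one fully home in the medium one. Leave the other things on the bench where they are.

Things in the scene. Friction and masses are not known exactly. Their poses are not given: they have to be found in the camera images.
- large: Largest plain steel square canister lying on its side, strapped immovably to the bench by two feet, 22 mm wide and 12 mm high, beside it. Outside 84 x 84 mm, 120 mm long; walls and closed end 2.5 mm; opening 79 x 79 mm. Origin: centre of underside; +y runs to the closed end, mouth at -y, z up. Its closed end is not bevelled.
- medium: Medium plain steel square canister lying on its side, loose; edges of its closed end bevelled 7 mm to ride over a rim. Outside 62 x 62 mm, 130 mm long; walls and closed end 2.5 mm; opening 57 x 57 mm. Origin: centre of underside; +y runs to the closed end, mouth at -y, z up. About 0.25 kg. Fully home in the large one it sticks out by 12.5 mm.
- small: Smallest plain steel square canister lying on its side, loose; edges of its closed end bevelled 7 mm to ride over a rim. Outside 42 x 42 mm, 140 mm long; walls and closed end 2.5 mm; opening 37 x 37 mm. Origin: centre of underside; +y runs to the closed end, mouth at -y, z up. About 0.18 kg. Fully home in the medium one it sticks out by 12.5 mm.
- large_back (a point): bottom inner edge of the large canister's closed end, mid-width, 2.5 mm above the bench; axes as the canister
- medium_back (a point): the same point inside the medium canister: inner floor at its closed end, mid-width; axes as the canister
- medium_nose (a point): medium canister: middle of its width, at underside level, in the outer plane of its closed end; lies on large_back when home and centred
- small_nose (a point): small canister: the same point of its closed end; lies on medium_back when home and centred
- beaker: small open glass beaker, 60 mm across, 75 mm high, standing between the large canister and the robot's left side; to be left alone
- bottle: amber bottle with black cap, 64 mm across, 150 mm high, at the far side of the work area; to be left alone
- tipbox: closed blue plastic tip box 80 x 120 x 55 mm high, at the far side of the work area; to be left alone
- spatula: black-handled steel spatula, 200 mm long, lying flat along x at the right of the bench (origin under it); to be left alone
Not all that is in view belongs to the job. Leave any purple look-alike of the medium alone.

How it is judged:
At the end, for the whole second after the job is handed in: The closed end of the medium canister is within 8 mm of the large one's inner end, and that of the small one within 8 mm of the medium one's inner end, each lying inside the other (12 mm sideways, -4 to +9 mm in height), all at rest (y of medium_nose in the frame of large_back between -0.008 and 0.004 m and x of medium_nose in the frame of large_back between -0.012 and 0.012 m and z of medium_nose in the frame of large_back between -0.004 and 0.009 m and y of small_nose in the frame of medium_back between -0.008 and 0.004 m and x of small_nose in the frame of medium_back between -0.012 and 0.012 m and z of small_nose in the frame of medium_back between -0.004 and 0.009 m and linear speed of each of medium, small below 0.01 m/s); the robot touches nothing.
It fails at once if the beaker is shifted by more than 30 mm (distance of beaker from where it was at the start of the episode above 0.03 m).
It fails at once if the bottle is shifted by more than 30 mm (distance of bottle from where it was at the start of the episode above 0.03 m).
It fails at once if the tipbox is shifted by more than 30 mm (distance of tipbox from where it was at the start of the episode above 0.03 m).
It fails at once if the spatula is shifted by more than 30 mm (distance of spatula from where it was at the start of the episode above 0.03 m).
It also fails if it takes over 72 s, if anything falls off the work surface, if the arm or the gripper's body presses on something with over 40 N, if the wrist force passes 120 N, or if a joint passes its speed limit or range.

### The arm

A 6-joint arm with a two-finger parallel gripper is mounted at the origin on the work surface. World frame = base frame: x ahead of the robot, y to its left, z up, the work surface at z = 0. Lengths are in m, angles in rad, forces in N, time in s.
With the tool pointing down it reaches from about 0.225 to 0.875 m from the base axis. Payload 3.4 kg.
Tool frame: the origin (TCP) lies at the very end of the fingers, on their centre line; the grasp point (between the pads) lies 19 mm behind it (grip_depth is the distance from the TCP to the grasp point, in m); x points along the fingers, z is the direction in which the jaws open and shut, and the axes are right-handed (so a half turn about x gives the same grasp; the last joint's range is limited). The gripper opens to 85 mm and grips with 20 to 120 N. Pads are 22 mm wide; open, the fingers measure 114 mm over their backs; the gripper's body (76 mm by 85 mm) begins 54 mm behind the grasp point. The pads swing forward as they close: fully open they stand 13 mm farther back than shut.
Start: joints at [1.054, 0.276, 1.505, -0, 1.361, -0.121], TCP at [0.222, 0.531, 0.197] pointing down, gripper open.
Joint ranges: [-2.89, 2.89], [-0.75, 2.08], [0.22, 2.7], [-1.18, 4.32], [0.11, 2.71], [-2.7, 2.7]. Speed limits (rad/s): [2.57, 2.57, 3.14, 3.14, 3.14, 3.14].

### API

Orientations are given as a unit quaternion [w, x, y, z].
In Python, from rig import get_state, get_image, sign_off, grip_depth gives the robot as it stands. The module is installed in compiled form; this text tells all that it offers.
- The arm moves only by the tool arm_command, never from a script. Its argument "series" is a list of rows, each an object with "dp": the shift along the tool's x, y, z scaled (see below), a list of three; "angular": the turn, a rotation vector about the tool's x, y, z scaled (see below), a list of three; "gripper": the finger opening in mm, from 0 to 85.4. A call has exactly 8 rows; each row shifts and turns the pose as measured when the row begins, along the tool's axes as they then stand; what a row does not reach is not made up. The controller multiplies each number of a shift by 0.12 m and each number of a turn by 90 degrees. A row lasts 1/8 s, in which the tool goes at most 62.5 mm and 10.7 degrees, less where a joint would pass 70% of its speed; a pose out of reach is approached as far as the arm can. A call with a number of a shift or a turn outside -1 to 1 is refused whole. A call with a gripper value outside its range is refused whole. The fingers move at their own pace and stop on an object; "grip_force" is the grip in N (left out, the last holds). Time passes only in rows, so rows that do not move let the fingers close, or fill a call up. It gives the time, the measured TCP pose, the force and the opening at its end, in the units of the state.
- get_state(): the state, without advancing time (a new reading comes with each control period).
- get_image(name): name is "side" or "top"; returns a dict with "image" (480x640x3 uint8, blue, green, red), "depth" (480x640 float32, m along the optical axis (not along the pixel's ray), 0 where there is no reading), "mtx" (3x3 intrinsics, pixels), "view" (4x4, takes a point from world to camera coordinates). Camera axes: x right, y up, looking along -z (the intrinsics and any distortion apply to the point x, -y, -z); pixel columns grow to the right and rows downward; lengths in m; the calibration is good to about 2 mm. A picture is of the moment at which its call begins.
- sign_off(): hands the job in, once; it reports no verdict.
The state is a dict: "clock": time; "qpos": joint angles; "qd": joint speeds; "effort": joint torques, N m; "position": TCP position; "ee_rot": TCP orientation; "contact_force": force on the tool from outside, world axes, zero at the start; "moment": the same for the moment, N m; "width": finger opening in m.
Only numpy, scipy, OpenCV 4.12 (cv2) and the standard library are available. Lean on these libraries where they do the work, as an engineer would, in place of code of your own. Each camera call takes 0.05 s, during which the arm holds its last target. There are 200 camera calls.

## Working session

There is one attempt and no reset: what is moved stays moved. The work goes in short steps, Python scripts to look and compute and a tool call to move; the robot and the scene stay as the last step left them, time stands still between calls to the robot, and variables do not carry over. Pictures are saved under pics/ and viewed, about 8 in all and at most 12, crops included, and the job is handed in when it is done.

Besides the shell and the picture viewer there is one more tool, called in YAML: its name, and indented under it one key for each argument. arm_command: Moves the arm, as the interface text tells. Its arguments: {"type":"object","properties":{"series":{"type":"array","items":{"type":"object","properties":{"dp":{"type":"array","items":{"type":"number"}},"angular":{"type":"array","items":{"type":"number"}},"gripper":{"type":"number"}}}},"grip_force":{"type":"number"}},"required":["series"]}

```bash
mkdir -p pics
cat > h.py <<'E'
import numpy as np, cv2
from rig import *
from scipy.spatial.transform import Rotation as R
def cloud(im):
    d=im["depth"];K=im["mtx"];v,u=np.mgrid[:480,:640]
    c=np.stack([(u-K[0,2])/K[0,0]*d,-(v-K[1,2])/K[1,1]*d,-d],-1)
    V=np.linalg.inv(im["view"]);p=c@V[:3,:3].T+V[:3,3];p[d==0]=np.nan
    return p
def rot(s=None):
    q=(s or get_state())["ee_rot"];return R.from_quat([q[1],q[2],q[3],q[0]])
def st():
    s=get_state();print(s["clock"],np.round(s["position"],4),np.round(rot(s).as_matrix(),3).tolist(),np.round(s["contact_force"],1),s["width"],np.round(s["qpos"],3))
E
python3 - <<'E'
from h import *
st();print(grip_depth)
for n in("top","side"):
    im=get_image(n);cv2.imwrite(f"pics/{n}0.png",im["image"]);np.save(f"{n}0.npy",cloud(im));print(n,im["mtx"].tolist(),np.round(im["view"],3).tolist())
E
```

```text
0.0 [0.2214 0.53   0.1958] [[-0.001, -0.923, 0.386], [-0.002, 0.386, 0.923], [-1.0, 0.0, -0.002]] [-0.3  0.  -0.1] 0.0852666365710525 [ 1.054  0.277  1.506  0.     1.361 -0.121]
0.0187
top [[464.5317155575159, 0.0, 315.89658847253696], [0.0, 464.5317155575159, 237.47411171008105], [0.0, 0.0, 1.0]] [[-0.013, -1.0, 0.012, -0.045], [0.995, -0.012, 0.101, -0.542], [-0.101, 0.013, 0.995, -1.049], [0.0, 0.0, 0.0, 1.0]]
side [[622.9844683710685, 0.0, 314.7819238738329], [0.0, 622.9844683710685, 247.31595673837683], [0.0, 0.0, 1.0]] [[0.759, -0.651, 0.012, -0.478], [0.371, 0.448, 0.814, -0.205], [-0.536, -0.613, 0.581, -1.288], [0.0, 0.0, 0.0, 1.0]]
```

View pics/top0.png

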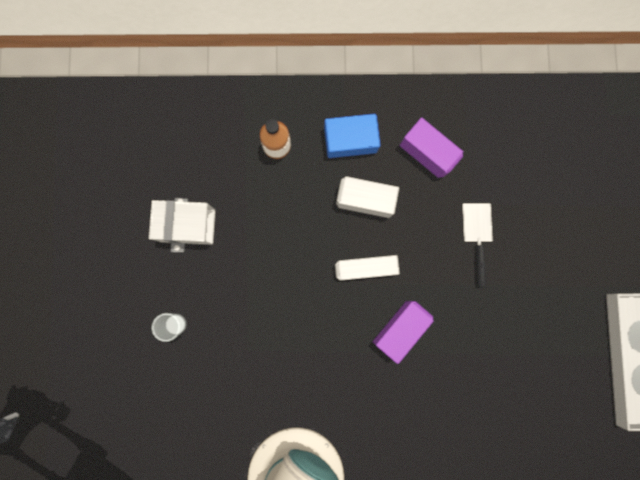

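View pics/side0.png

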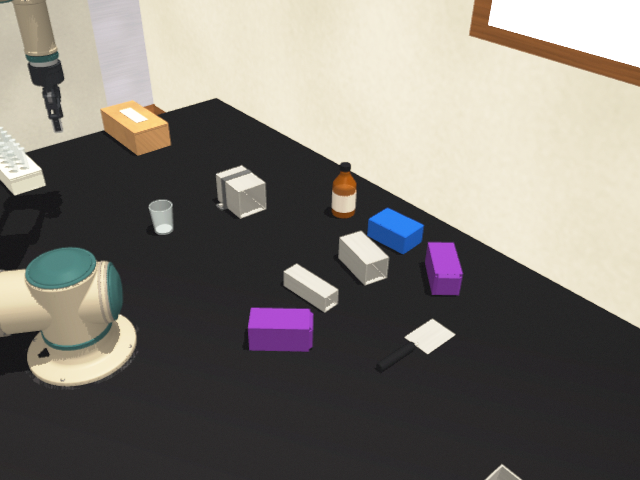

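The top view shows large at (182,222), medium at (368,197) and small at (367,268). All three mouths face right (−y), and the bevelled ends are on the left. Two purple look-alikes sit at (432,148) and (404,332), with the beaker at (168,327).

Run:
```python
from h import *
for n in("top","side"):
    p=np.load(n+"0.npy");img=cv2.imread(f"pics/{n}0.png")
    boxes=dict(top=dict(large=(140,190,225,260),medium=(325,165,410,228),small=(325,245,410,290),beaker=(145,305,195,350)),side=dict(large=(205,155,280,225),medium=(330,225,395,290),small=(275,255,345,315)))[n]
    for k,(a,b,c,d) in boxes.items():
        q=p[b:d,a:c].reshape(-1,3);q=q[~np.isnan(q[:,0])];q=q[q[:,2]>0.008]
        if not len(q):print(k,'none');continue
        z=np.percentile(q[:,2],90);t=q[abs(q[:,2]-z)<.006]
        r=cv2.minAreaRect(t[:,:2].astype(np.float32))
        print(n,k,len(q),'z',round(z,4),'c',np.round(r[0],4),'wh',np.round(r[1],4),'ang',round(r[2],2))
        print('   corners',np.round(cv2.boxPoints(r),4).tolist())
im=cv2.imread("pics/side0.png")
a=cv2.resize(im[150:320,200:400],None,fx=4,fy=3.5,interpolation=2)
cv2.imwrite("pics/c1.png",a)
```

```text
top large 2309 z 0.0859 c [0.5768 0.2521] wh [0.1213 0.0866] ang 87.31
   corners [[0.5307000279426575, 0.19359999895095825], [0.6172000169754028, 0.18950000405311584], [0.6229000091552734, 0.31060001254081726], [0.536300003528595, 0.31470000743865967]]
top medium 1762 z 0.0631 c [ 0.634  -0.1695] wh [0.1298 0.0635] ang 77.36
   corners [[0.5888000130653381, -0.22589999437332153], [0.6507999897003174, -0.23980000615119934], [0.6791999936103821, -0.11309999972581863], [0.6172000169754028, -0.09920000284910202]]
top small 1137 z 0.043 c [ 0.4702 -0.1673] wh [0.0421 0.1386] ang 4.9
   corners [[0.4433000087738037, -0.10010000318288803], [0.4551999866962433, -0.23819999396800995], [0.49709999561309814, -0.2345999926328659], [0.4851999878883362, -0.09650000184774399]]
top beaker 533 z 0.074 c [0.3463 0.2775] wh [0.0587 0.0577] ang 86.05
   corners [[0.3154999911785126, 0.2502000033855438], [0.37310001254081726, 0.24629999697208405], [0.37709999084472656, 0.30480000376701355], [0.319599986076355, 0.30880001187324524]]
side large 1503 z 0.0863 c [0.5727 0.2491] wh [0.1293 0.0913] ang 88.3
   corners [[0.5250999927520752, 0.1858000010251999], [0.6164000034332275, 0.18310000002384186], [0.620199978351593, 0.3122999966144562], [0.5289999842643738, 0.3151000142097473]]
side medium 1946 z 0.0631 c [ 0.668  -0.1843] wh [0.1307 0.1492] ang 75.84
   corners [[0.5796999931335449, -0.22939999401569366], [0.7243000268936157, -0.26579999923706055], [0.7562999725341797, -0.13920000195503235], [0.6115999817848206, -0.10270000249147415]]
side small 1488 z 0.0611 c [ 0.3575 -0.2486] wh [0.025  0.0772] ang 49.57
   corners [[0.3199999928474426, -0.23309999704360962], [0.37880000472068787, -0.2831999957561493], [0.39500001072883606, -0.26420000195503235], [0.3361999988555908, -0.21410000324249268]]
```

View pics/c1.png

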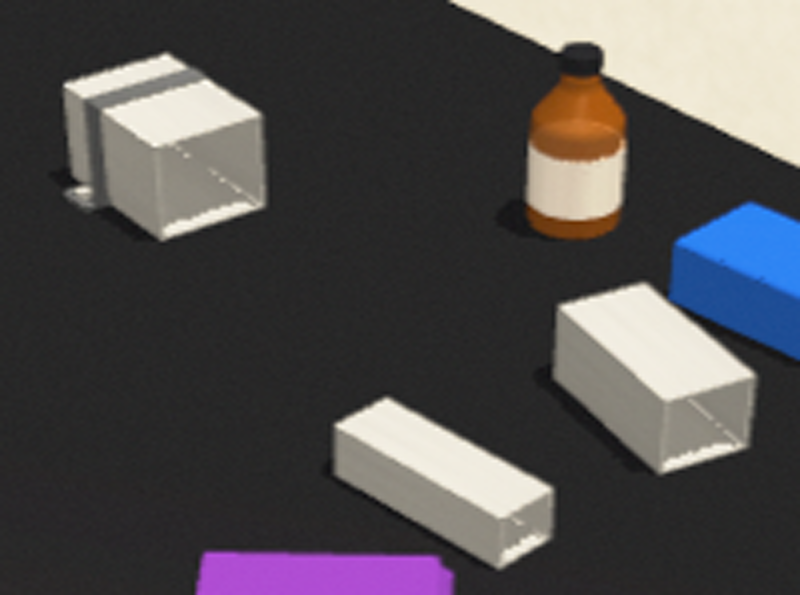

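```bash
cat >> h.py <<'E'
def plan(x,y,z,jaw,n):
    """rows to reach TCP (x,y,z), pointing down, jaw line (tool z) at world angle jaw deg (mod 180)"""
    s=get_state();M=rot(s).as_matrix();p=np.array(s["position"])
    c=np.arctan2(M[1,2],M[0,2]);d=(np.radians(jaw)-c+np.pi/2)%np.pi-np.pi/2
    tz=c+d;Z=np.array([np.cos(tz),np.sin(tz),0]);X=np.array([0,0,-1.])
    T=R.from_matrix(np.stack([X,np.cross(Z,X),Z],1));v=(R.from_matrix(M).inv()*T).as_rotvec()
    step=(np.array([x,y,z])-p)/n
    for i in range(n):
        Ri=R.from_matrix(M)*R.from_rotvec(v*i/n)
        print(np.round(Ri.inv().apply(step)/.12,3).tolist(),np.round(v/n/(np.pi/2),3).tolist())
    print('total mm',np.round(step*n*1e3,1),'turn deg',np.round(np.degrees(v),1));st()
E
python3 -c "
from h import *
plan(.6285,-.1938,.17,-12.6,16)"
```

```text
[0.014, -0.341, -0.266] [0.056, -0.0, 0.0]
[0.014, -0.363, -0.235] [0.056, -0.0, 0.0]
[0.014, -0.382, -0.203] [0.056, -0.0, 0.0]
[0.014, -0.398, -0.169] [0.056, -0.0, 0.0]
[0.014, -0.411, -0.134] [0.056, -0.0, 0.0]
[0.014, -0.421, -0.097] [0.056, -0.0, 0.0]
[0.014, -0.428, -0.06] [0.056, -0.0, 0.0]
[0.014, -0.432, -0.023] [0.056, -0.0, 0.0]
[0.014, -0.432, 0.015] [0.056, -0.0, 0.0]
[0.014, -0.429, 0.053] [0.056, -0.0, 0.0]
[0.014, -0.423, 0.09] [0.056, -0.0, 0.0]
[0.014, -0.414, 0.126] [0.056, -0.0, 0.0]
[0.014, -0.401, 0.162] [0.056, -0.0, 0.0]
[0.013, -0.385, 0.196] [0.056, -0.0, 0.0]
[0.013, -0.367, 0.229] [0.056, -0.0, 0.0]
[0.013, -0.346, 0.26] [0.056, -0.0, 0.0]
total mm [ 407.1 -723.8  -25.9] turn deg [79.9 -0.1  0.1]
0.1 [0.2214 0.53   0.1959] [[-0.001, -0.923, 0.386], [-0.002, 0.386, 0.923], [-1.0, 0.0, -0.002]] [-0.6 -0.9  0.2] 0.08533627780350504 [ 1.054  0.277  1.506 -0.     1.361 -0.121]
```

arm_command:
  series:
    - {"dp":[0.01,-0.34,-0.27],"angular":[0.056,0,0],"gripper":85}
    - {"dp":[0.01,-0.36,-0.235],"angular":[0.056,0,0],"gripper":85}
    - {"dp":[0.01,-0.38,-0.2],"angular":[0.056,0,0],"gripper":85}
    - {"dp":[0.01,-0.4,-0.17],"angular":[0.056,0,0],"gripper":85}
    - {"dp":[0.01,-0.41,-0.135],"angular":[0.056,0,0],"gripper":85}
    - {"dp":[0.01,-0.42,-0.1],"angular":[0.056,0,0],"gripper":85}
    - {"dp":[0.01,-0.43,-0.06],"angular":[0.056,0,0],"gripper":85}
    - {"dp":[0.01,-0.43,-0.02],"angular":[0.056,0,0],"gripper":85}
  grip_force: 80

```text
clock: 1.1
position: [0.4235, 0.158, 0.1833]
ee_rot: [0.688, -0.161, 0.69, 0.159]
contact_force: [0.5, 0.7, -0.2]
width: 0.0851
```

```bash
python3 -c "
from h import *
plan(.6285,-.1938,.15,-12.6,8)"
```

```text
[0.035, -0.423, 0.03] [0.054, -0.0, 0.0]
[0.035, -0.419, 0.066] [0.054, -0.0, 0.0]
[0.035, -0.412, 0.101] [0.054, -0.0, 0.0]
[0.035, -0.402, 0.135] [0.054, -0.0, 0.0]
[0.035, -0.389, 0.169] [0.054, -0.0, 0.0]
[0.035, -0.373, 0.201] [0.054, -0.0, 0.0]
[0.035, -0.355, 0.232] [0.054, -0.0, 0.0]
[0.035, -0.334, 0.261] [0.054, -0.0, 0.0]
total mm [ 205.  -351.8  -33.3] turn deg [38.7 -0.2  0.2]
1.1 [0.4235 0.158  0.1833] [[-0.003, -0.441, 0.898], [-0.003, 0.898, 0.441], [-1.0, -0.001, -0.004]] [ 0.5  0.7 -0.2] 0.08506074677821433 [ 0.205  0.1    1.767 -0.002  1.277 -0.251]
```

Tracking is good.

arm_command:
  series:
    - {"dp":[0.035,-0.42,0.03],"angular":[0.054,0,0],"gripper":85}
    - {"dp":[0.035,-0.42,0.065],"angular":[0.054,0,0],"gripper":85}
    - {"dp":[0.035,-0.41,0.1],"angular":[0.054,0,0],"gripper":85}
    - {"dp":[0.035,-0.4,0.135],"angular":[0.054,0,0],"gripper":85}
    - {"dp":[0.035,-0.39,0.17],"angular":[0.054,0,0],"gripper":85}
    - {"dp":[0.035,-0.375,0.2],"angular":[0.054,0,0],"gripper":85}
    - {"dp":[0.035,-0.355,0.23],"angular":[0.054,0,0],"gripper":85}
    - {"dp":[0.035,-0.335,0.26],"angular":[0.054,0,0],"gripper":85}

```text
clock: 2.1
position: [0.6266, -0.2083, 0.1459]
ee_rot: [0.7, 0.087, 0.704, -0.087]
contact_force: [1.4, 0.1, -0.4]
width: 0.0852
```

```bash
python3 -c "
from h import *
plan(.6285,-.1938,.012,-12.6,6)"
```

```text
[0.186, 0.02, -0.001] [-0.003, -0.001, 0.0]
[0.186, 0.02, -0.001] [-0.003, -0.001, 0.0]
[0.186, 0.02, -0.002] [-0.003, -0.001, 0.0]
[0.186, 0.02, -0.002] [-0.003, -0.001, 0.0]
[0.186, 0.02, -0.002] [-0.003, -0.001, 0.0]
[0.186, 0.02, -0.002] [-0.003, -0.001, 0.0]
total mm [   1.9   14.5 -133.9] turn deg [-1.6 -0.3  0. ]
2.1 [ 0.6266 -0.2083  0.1459] [[-0.006, 0.245, 0.969], [0.001, 0.969, -0.245], [-1.0, -0.001, -0.006]] [ 1.4  0.1 -0.4] 0.08519121869942613 [-0.425  0.436  1.385 -0.002  1.327 -0.177]
```

arm_command:
  series:
    - {"dp":[0.1,0.06,0],"angular":[-0.009,-0.003,0],"gripper":85}
    - {"dp":[0.15,0.06,0],"angular":[-0.009,-0.003,0],"gripper":85}
    - {"dp":[0.2,0,0],"angular":[0,0,0],"gripper":85}
    - {"dp":[0.2,0,0],"angular":[0,0,0],"gripper":85}
    - {"dp":[0.2,0,0],"angular":[0,0,0],"gripper":85}
    - {"dp":[0.2,0,0],"angular":[0,0,0],"gripper":85}
    - {"dp":[0.066,0,0],"angular":[0,0,0],"gripper":85}
    - {"dp":[0,0,0],"angular":[0,0,0],"gripper":50}

```text
clock: 3.1
position: [0.6262, -0.1904, 0.0027]
ee_rot: [0.701, 0.078, 0.705, -0.075]
contact_force: [-0.0, -0.3, -0.0]
width: 0.0694
```

arm_command:
  series:
    - {"dp":[0,0,0],"angular":[0,0,0],"gripper":50}
    - {"dp":[0,0,0],"angular":[0,0,0],"gripper":50}
    - {"dp":[0,0,0],"angular":[0,0,0],"gripper":50}
    - {"dp":[0,0,0],"angular":[0,0,0],"gripper":50}
    - {"dp":[0,0,0],"angular":[0,0,0],"gripper":50}
    - {"dp":[0,0,0],"angular":[0,0,0],"gripper":50}
    - {"dp":[0,0,0],"angular":[0,0,0],"gripper":50}
    - {"dp":[0,0,0],"angular":[0,0,0],"gripper":50}

```text
clock: 4.1
position: [0.6271, -0.1906, 0.0049]
ee_rot: [0.702, 0.077, 0.704, -0.075]
contact_force: [0.5, 0.4, -1.8]
width: 0.0603
```

```bash
python3 -c "
from h import *
st()"
```

```text
4.1 [ 0.6271 -0.1906  0.0049] [[-0.003, 0.215, 0.977], [0.003, 0.977, -0.215], [-1.0, 0.002, -0.003]] [ 0.5  0.4 -1.8] 0.0603454756020042 [-0.402  0.544  1.578  0.002  1.024 -0.187]
```

```bash
python3 -c "
from h import *
plan(.569,.08,.035,-2.7,6)"
```

```text
[-0.041, 0.35, -0.16] [-0.018, -0.0, -0.0]
[-0.041, 0.354, -0.15] [-0.018, -0.0, -0.0]
[-0.041, 0.358, -0.14] [-0.018, -0.0, -0.0]
[-0.041, 0.362, -0.129] [-0.018, -0.0, -0.0]
[-0.041, 0.365, -0.119] [-0.018, -0.0, -0.0]
[-0.042, 0.369, -0.109] [-0.018, -0.0, -0.0]
total mm [-58.1 270.6  30.1] turn deg [-9.7 -0.2 -0.1]
4.1 [ 0.6271 -0.1906  0.0049] [[-0.003, 0.215, 0.977], [0.003, 0.977, -0.215], [-1.0, 0.002, -0.003]] [ 0.5  0.4 -1.8] 0.0603454756020042 [-0.402  0.544  1.578  0.002  1.024 -0.187]
```

arm_command:
  series:
    - {"dp":[-0.1,0,0],"angular":[0,0,0],"gripper":50}
    - {"dp":[-0.15,0.15,-0.06],"angular":[0,0,0],"gripper":50}
    - {"dp":[0,0.35,-0.16],"angular":[-0.018,0,0],"gripper":50}
    - {"dp":[0,0.35,-0.15],"angular":[-0.018,0,0],"gripper":50}
    - {"dp":[0,0.36,-0.14],"angular":[-0.018,0,0],"gripper":50}
    - {"dp":[0,0.36,-0.13],"angular":[-0.018,0,0],"gripper":50}
    - {"dp":[0,0.3,-0.1],"angular":[-0.018,0,0],"gripper":50}
    - {"dp":[0,0.15,-0.05],"angular":[-0.018,0,0],"gripper":50}

```text
clock: 5.1
position: [0.572, 0.0763, 0.0475]
ee_rot: [0.71, 0.017, 0.704, -0.013]
contact_force: [0.5, -0.1, -1.5]
width: 0.0605
```

Run:
```python
from h import *
plan(.569,.08,.017,-2.7,4)
im=get_image("top");p=cloud(im);cv2.imwrite("pics/top1.png",im["image"])
im=get_image("side");cv2.imwrite("pics/side1.png",cv2.resize(im["image"][130:310,150:400],None,fx=3,fy=3))
```

```text
[0.063, 0.007, -0.007] [0.001, 0.002, -0.001]
[0.063, 0.007, -0.007] [0.001, 0.002, -0.001]
[0.063, 0.007, -0.007] [0.001, 0.002, -0.001]
[0.063, 0.007, -0.007] [0.001, 0.002, -0.001]
total mm [ -3.    3.7 -30.5] turn deg [ 0.2  0.5 -0.3]
5.1 [0.572  0.0763 0.0475] [[0.01, 0.043, 0.999], [0.005, 0.999, -0.043], [-1.0, 0.005, 0.01]] [ 0.5 -0.1 -1.5] 0.06046880322237979 [0.009 0.394 1.728 0.006 1.01  0.049]
```

View pics/side1.png

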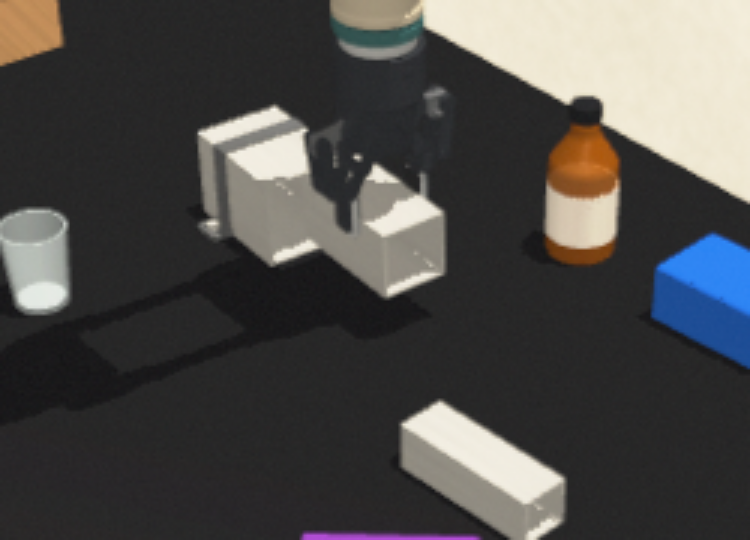

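Medium is held level at about (380,230) in the crop, just short of the large one's mouth. I'll do a quick depth check of its level and yaw while lowering.

arm_command:
  series:
    - {"dp":[0.06,0,-0.01],"angular":[0,0.004,-0.003],"gripper":50}
    - {"dp":[0.06,0,-0.01],"angular":[0,0.004,0],"gripper":50}
    - {"dp":[0.06,0,-0.005],"angular":[0,0,0],"gripper":50}
    - {"dp":[0.05,0,0],"angular":[0,0,0],"gripper":50}
    - {"dp":[0,0,0],"angular":[0,0,0],"gripper":50}
    - {"dp":[0,0,0],"angular":[0,0,0],"gripper":50}
    - {"dp":[0,0,0],"angular":[0,0,0],"gripper":50}
    - {"dp":[0,0,0],"angular":[0,0,0],"gripper":50}

```text
clock: 6.2
position: [0.5705, 0.072, 0.0175]
ee_rot: [0.706, 0.016, 0.708, -0.017]
contact_force: [-0.3, 0.4, -2.2]
width: 0.0605
```

Run:
```python
from h import *
for n in ("top","side"):
    p=cloud(get_image(n)).reshape(-1,3);p=p[~np.isnan(p[:,0])]
    t=p[(p[:,1]>.02)&(p[:,1]<.18)&(abs(p[:,0]-.57)<.045)&(p[:,2]>.06)&(p[:,2]<.09)]
    for y in np.arange(.02,.18,.015):
        q=t[abs(t[:,1]-y)<.0075]
        if len(q)>5:print(n,round(y,3),len(q),np.round(np.median(q[:,2]),4),np.round([q[:,0].min(),q[:,0].max()],4))
plan(.5695+.0019,.08+.04,.017,-2.7,2)
```

```text
top 0.035 159 0.075 [0.5388 0.5992]
top 0.05 46 0.0744 [0.5395 0.5784]
top 0.095 7 0.0726 [0.542  0.5482]
top 0.11 39 0.0744 [0.5427 0.5572]
top 0.125 76 0.0747 [0.5439 0.5734]
top 0.14 107 0.0744 [0.5445 0.5826]
top 0.155 82 0.0728 [0.5453 0.5833]
side 0.02 14 0.0752 [0.5348 0.5965]
side 0.035 106 0.075 [0.5342 0.5999]
side 0.05 102 0.0754 [0.5328 0.6016]
side 0.065 162 0.0757 [0.5251 0.6144]
side 0.08 83 0.0761 [0.5254 0.6044]
side 0.095 50 0.0755 [0.558  0.6027]
side 0.11 38 0.0736 [0.5375 0.6032]
side 0.125 16 0.0677 [0.5383 0.6026]
side 0.14 19 0.0696 [0.539  0.5973]
side 0.155 9 0.0701 [0.5414 0.606 ]
[0.002, 0.2, -0.006] [-0.0, -0.001, 0.0]
[0.002, 0.2, -0.006] [-0.0, -0.001, 0.0]
total mm [ 0.9 47.9 -0.5] turn deg [-0.  -0.2  0.1]
6.3 [0.5705 0.0721 0.0175] [[-0.004, 0.048, 0.999], [-0.001, 0.999, -0.048], [-1.0, -0.001, -0.004]] [-0.5  0.4 -2.2] 0.060552611659786724 [ 0.006  0.431  1.754 -0.002  0.96   0.054]
```

arm_command:
  series:
    - {"dp":[0,0.1,-0.02],"angular":[-0.005,0,0],"gripper":50}
    - {"dp":[0,0.12,-0.004],"angular":[-0.005,0,0],"gripper":50}
    - {"dp":[0,0.12,0],"angular":[0,0,0],"gripper":50}
    - {"dp":[0,0.12,0],"angular":[0,0,0],"gripper":50}
    - {"dp":[0,0.12,0],"angular":[0,0,0],"gripper":50}
    - {"dp":[0,0.12,0],"angular":[0,0,0],"gripper":50}
    - {"dp":[0,0.08,0],"angular":[0,0,0],"gripper":50}
    - {"dp":[0,0,0],"angular":[0,0,0],"gripper":50}

```text
clock: 7.3
position: [0.5708, 0.1743, 0.0175]
ee_rot: [0.706, 0.01, 0.708, -0.01]
contact_force: [-0.3, -0.1, -3.0]
width: 0.0604
```

Run:
```python
from h import *
plan(.5735,.172,.01,-2.7,4)
im=get_image("side");cv2.imwrite("pics/side2.png",cv2.resize(im["image"][130:310,150:400],None,fx=3,fy=3))
```

```text
[0.016, -0.005, 0.006] [0.003, -0.0, 0.0]
[0.016, -0.005, 0.006] [0.003, -0.0, 0.0]
[0.016, -0.005, 0.006] [0.003, -0.0, 0.0]
[0.016, -0.005, 0.006] [0.003, -0.0, 0.0]
total mm [ 2.7 -2.3 -7.5] turn deg [ 1.  -0.2  0. ]
7.3 [0.5708 0.1743 0.0175] [[-0.003, 0.029, 1.0], [-0.0, 1.0, -0.029], [-1.0, -0.001, -0.003]] [-0.3 -0.1 -3. ] 0.06037433587171532 [0.18  0.458 1.705 0.    0.982 0.209]
```

View pics/side2.png

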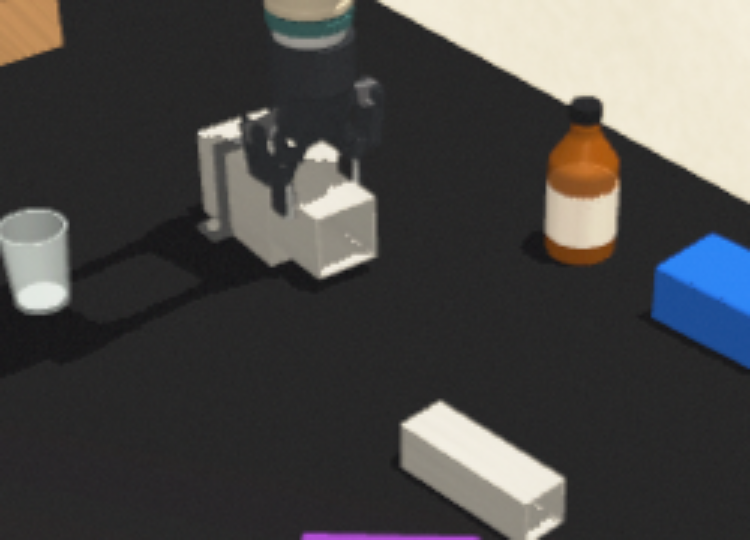

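arm_command:
  series:
    - {"dp":[0.015,0,0],"angular":[0,0,0],"gripper":50}
    - {"dp":[0,0,0],"angular":[0,0,0],"gripper":80}
    - {"dp":[0,0,0],"angular":[0,0,0],"gripper":80}
    - {"dp":[0,0,0],"angular":[0,0,0],"gripper":80}
    - {"dp":[0,0,0],"angular":[0,0,0],"gripper":80}
    - {"dp":[-0.15,0,0],"angular":[0,0,0],"gripper":80}
    - {"dp":[-0.3,0,0],"angular":[0,0,0],"gripper":80}
    - {"dp":[-0.3,0,0],"angular":[0,0,0],"gripper":80}

```text
clock: 8.35
position: [0.5695, 0.1717, 0.1057]
ee_rot: [0.704, 0.01, 0.71, -0.012]
contact_force: [0.5, -0.6, -0.0]
width: 0.0804
```

Run:
```python
from h import *
p=cloud(get_image("top")).reshape(-1,3);p=p[~np.isnan(p[:,0])]
t=p[(p[:,1]>.09)&(p[:,1]<.188)&(abs(p[:,0]-.57)<.05)&(p[:,2]>.04)&(p[:,2]<.09)]
print(len(t),t.min(0),t.max(0),np.median(t[:,2]))
p=cloud(get_image("side")).reshape(-1,3);p=p[~np.isnan(p[:,0])]
t=p[(p[:,1]>.09)&(p[:,1]<.188)&(abs(p[:,0]-.57)<.05)&(p[:,2]>.055)&(p[:,2]<.09)]
print(len(t),t.min(0),t.max(0),np.median(t[:,2]))
plan(.568,.09,.03,-2.7,8)
```

```text
743 [0.5390809  0.12647484 0.04060214] [0.60318959 0.18775781 0.06963993] 0.06349986382654871
344 [0.53277733 0.12156616 0.05517219] [0.60936458 0.18793123 0.08518613] 0.06435837307163866
[0.083, -0.086, -0.003] [0.001, 0.0, 0.0]
[0.083, -0.086, -0.002] [0.001, 0.0, 0.0]
[0.083, -0.086, -0.002] [0.001, 0.0, 0.0]
[0.083, -0.086, -0.002] [0.001, 0.0, 0.0]
[0.083, -0.086, -0.002] [0.001, 0.0, 0.0]
[0.083, -0.086, -0.002] [0.001, 0.0, 0.0]
[0.083, -0.086, -0.001] [0.001, 0.0, 0.0]
[0.083, -0.086, -0.001] [0.001, 0.0, 0.0]
total mm [ -5.  -82.4 -79.3] turn deg [0.9 0.  0. ]
8.45 [0.573  0.1724 0.1093] [[0.001, 0.032, 0.999], [-0.0, 0.999, -0.032], [-1.0, -0.0, 0.001]] [ 0.8 -0.1  0.7] 0.079812798980408 [ 1.760e-01  3.690e-01  1.591e+00 -1.000e-03  1.181e+00  2.080e-01]
```

arm_command:
  series:
    - {"dp":[0,-0.3,-0.01],"angular":[0.005,0,0],"gripper":45}
    - {"dp":[0,-0.3,-0.01],"angular":[0.005,0,0],"gripper":45}
    - {"dp":[0,-0.13,-0.01],"angular":[0,0,0],"gripper":45}
    - {"dp":[0.1,0,0],"angular":[0,0,0],"gripper":45}
    - {"dp":[0.2,0,0],"angular":[0,0,0],"gripper":45}
    - {"dp":[0.2,0,0],"angular":[0,0,0],"gripper":45}
    - {"dp":[0.17,0,0],"angular":[0,0,0],"gripper":45}
    - {"dp":[0,0,0],"angular":[0,0,0],"gripper":45}

```text
clock: 9.45
position: [0.5638, 0.0886, 0.0213]
ee_rot: [0.706, 0.018, 0.708, -0.015]
contact_force: [-0.6, 0.6, -0.5]
width: 0.045
```

Run:
```python
from h import *
plan(.5705,.16,.03,-2.7,6)
```

```text
[-0.012, 0.099, 0.005] [0.0, -0.0, -0.0]
[-0.012, 0.099, 0.005] [0.0, -0.0, -0.0]
[-0.012, 0.099, 0.005] [0.0, -0.0, -0.0]
[-0.012, 0.099, 0.005] [0.0, -0.0, -0.0]
[-0.012, 0.099, 0.005] [0.0, -0.0, -0.0]
[-0.012, 0.099, 0.005] [0.0, -0.0, -0.0]
total mm [ 6.7 71.4  8.7] turn deg [ 0.1 -0.2 -0.2]
9.45 [0.5638 0.0886 0.0213] [[-0.003, 0.046, 0.999], [0.004, 0.999, -0.046], [-1.0, 0.004, -0.003]] [-0.6  0.6 -0.5] 0.045020104341153284 [0.031 0.421 1.761 0.005 0.963 0.073]
```

arm_command:
  series:
    - {"dp":[0,0,0.04],"angular":[0,0,0],"gripper":45}
    - {"dp":[0,0.1,0],"angular":[0,0,0],"gripper":45}
    - {"dp":[0,0.1,0],"angular":[0,0,0],"gripper":45}
    - {"dp":[0,0.1,0],"angular":[0,0,0],"gripper":45}
    - {"dp":[0,0.1,0],"angular":[0,0,0],"gripper":45}
    - {"dp":[0,0.1,0],"angular":[0,0,0],"gripper":45}
    - {"dp":[0,0.05,0],"angular":[0,0,0],"gripper":45}
    - {"dp":[0,0,0],"angular":[0,0,0],"gripper":45}

```text
clock: 10.45
position: [0.5738, 0.1611, 0.0237]
ee_rot: [0.707, 0.017, 0.707, -0.014]
contact_force: [0.3, -0.1, 0.1]
width: 0.045
```

```bash
cat >> h.py <<'E'
def med():
    for n in("top","side"):
        p=cloud(get_image(n)).reshape(-1,3);p=p[~np.isnan(p[:,0])]
        t=p[(p[:,1]>.09)&(p[:,1]<.186)&(abs(p[:,0]-.57)<.05)&(abs(p[:,2]-.0645)<.005)]
        if len(t):print(n,len(t),t.min(0),t.max(0))
E
python3 - <<'E'
from h import *
st();med()
E
```

```text
10.45 [0.5738 0.1611 0.0237] [[0.001, 0.043, 0.999], [0.005, 0.999, -0.043], [-1.0, 0.005, 0.001]] [ 0.3 -0.1  0.1] 0.04498902131475793 [0.154 0.447 1.705 0.006 0.987 0.194]
top 4 [0.54557839 0.15299763 0.06259133] [0.54980129 0.15627302 0.06829113]
side 74 [0.53556354 0.14490446 0.06066565] [0.60836505 0.18568787 0.06946164]
```

arm_command:
  series:
    - {"dp":[0,0.03,0],"angular":[0,0,0],"gripper":45}
    - {"dp":[0,0.03,0],"angular":[0,0,0],"gripper":45}
    - {"dp":[0,0.03,0],"angular":[0,0,0],"gripper":45}
    - {"dp":[0,0,0],"angular":[0,0,0],"gripper":45}
    - {"dp":[0,0,0],"angular":[0,0,0],"gripper":45}
    - {"dp":[0,0,0],"angular":[0,0,0],"gripper":45}
    - {"dp":[0,0,0],"angular":[0,0,0],"gripper":45}
    - {"dp":[0,0,0],"angular":[0,0,0],"gripper":45}

```text
clock: 11.55
position: [0.5735, 0.167, 0.0237]
ee_rot: [0.707, 0.015, 0.707, -0.016]
contact_force: [-1.2, -2.0, -0.3]
width: 0.045
```

arm_command:
  series:
    - {"dp":[0,0.03,0],"angular":[0,0,0],"gripper":45}
    - {"dp":[0,0.03,0],"angular":[0,0,0],"gripper":45}
    - {"dp":[0,0,0],"angular":[0,0,0],"gripper":45}
    - {"dp":[0,0,0],"angular":[0,0,0],"gripper":45}
    - {"dp":[0,0,0],"angular":[0,0,0],"gripper":45}
    - {"dp":[0,0,0],"angular":[0,0,0],"gripper":45}
    - {"dp":[0,0,0],"angular":[0,0,0],"gripper":45}
    - {"dp":[0,0,0],"angular":[0,0,0],"gripper":45}

```text
clock: 12.55
position: [0.5731, 0.1664, 0.0239]
ee_rot: [0.706, 0.008, 0.708, -0.02]
contact_force: [0.0, -2.8, -0.7]
width: 0.0451
```

Run:
```python
from h import *
st()
im=get_image("side");cv2.imwrite("pics/side3.png",cv2.resize(im["image"][150:270,190:340],None,fx=5,fy=5))
```

```text
12.55 [0.5731 0.1664 0.0239] [[-0.003, 0.04, 0.999], [-0.017, 0.999, -0.04], [-1.0, -0.017, -0.003]] [ 0.  -2.8 -0.7] 0.045120111711012226 [ 0.177  0.453  1.694 -0.019  1.001  0.227]
```

View pics/side3.png

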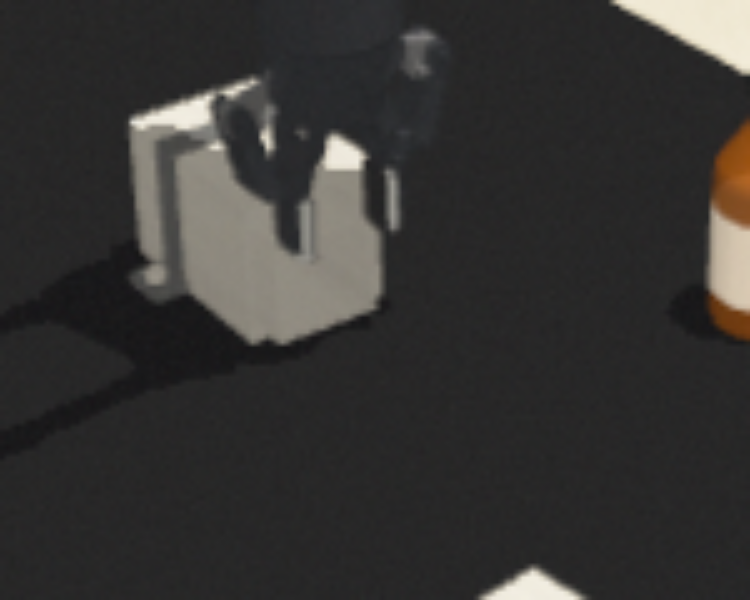

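arm_command:
  series:
    - {"dp":[0,-0.12,0],"angular":[0,0,0],"gripper":45}
    - {"dp":[-0.15,-0.12,0],"angular":[0,0,0],"gripper":45}
    - {"dp":[-0.3,-0.1,0],"angular":[0,0,0],"gripper":60}
    - {"dp":[-0.3,-0.3,0],"angular":[0,0,0],"gripper":80}
    - {"dp":[-0.1,-0.4,-0.1],"angular":[0,0,0],"gripper":80}
    - {"dp":[0,-0.4,-0.15],"angular":[0,0,0],"gripper":80}
    - {"dp":[0,-0.4,-0.15],"angular":[0,0,0],"gripper":80}
    - {"dp":[0,-0.4,-0.15],"angular":[0,0,0],"gripper":80}

```text
clock: 13.6
position: [0.4995, -0.1064, 0.1418]
ee_rot: [0.711, 0.008, 0.703, -0.018]
contact_force: [0.6, -0.6, 0.1]
width: 0.0798
```

Run:
```python
from h import *
plan(.472,-.1916,.1,4.9,6)
im=get_image("top");p=cloud(im).reshape(-1,3);p=p[~np.isnan(p[:,0])]
for nm,t in (("med",p[(p[:,1]>.09)&(p[:,1]<.184)&(abs(p[:,0]-.57)<.05)&(abs(p[:,2]-.0645)<.008)]),("large",p[(p[:,1]>.13)&(p[:,1]<.35)&(abs(p[:,0]-.57)<.06)&(abs(p[:,2]-.085)<.006)])):
    print(nm,len(t),t.min(0),t.max(0))
t=p[(p[:,1]>.09)&(p[:,1]<.2)&(abs(p[:,0]-.57)<.04)&(p[:,2]>.02)]
for y in np.arange(.17,.2,.003):
    q=t[abs(t[:,1]-y)<.0015];print(round(y,3),len(q),np.round(np.median(q[:,2]) if len(q) else 0,4))
cv2.imwrite("pics/top4.png",cv2.resize(im["image"][180:270,130:240],None,fx=6,fy=6,interpolation=2))
```

```text
[0.059, -0.119, -0.035] [-0.013, 0.001, 0.002]
[0.059, -0.118, -0.037] [-0.013, 0.001, 0.002]
[0.059, -0.118, -0.039] [-0.013, 0.001, 0.002]
[0.059, -0.117, -0.041] [-0.013, 0.001, 0.002]
[0.058, -0.116, -0.044] [-0.013, 0.001, 0.002]
[0.058, -0.116, -0.046] [-0.013, 0.001, 0.002]
total mm [-27.5 -85.2 -41.8] turn deg [-7.   0.7  0.9]
13.6 [ 0.4995 -0.1064  0.1418] [[0.012, 0.037, 0.999], [-0.015, 0.999, -0.037], [-1.0, -0.015, 0.013]] [ 0.6 -0.6  0.1] 0.07982046146687223 [-0.338  0.21   1.74  -0.011  1.175 -0.297]
med 60 [0.54139049 0.17818602 0.05728166] [0.6030074  0.18395445 0.06785973]
large 2082 [0.53274629 0.190117   0.07901224] [0.62135504 0.31425326 0.09027174]
0.17 0 0
0.173 0 0
0.176 0 0
0.179 17 0.063
0.182 52 0.0635
0.185 35 0.0633
0.188 36 0.064
0.191 61 0.0638
0.194 79 0.0789
0.197 70 0.0825
```

View pics/top4.png

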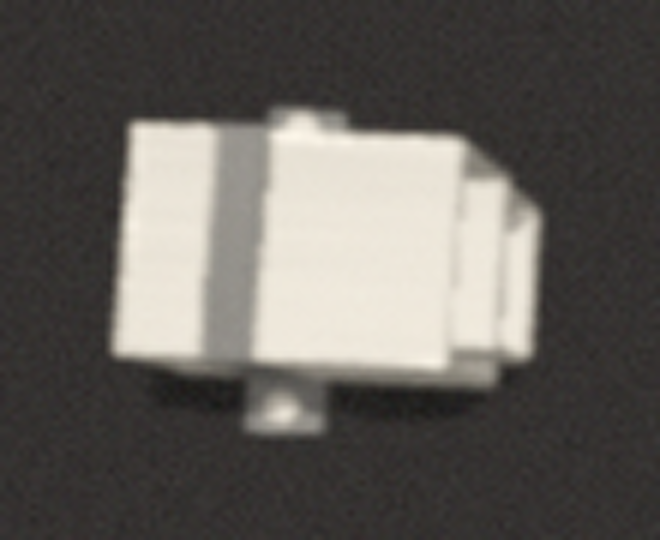

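Medium's mouth lies at y≈0.178, against about 0.191 for the large rim. It sticks out about 12.5 mm, so it is home. Next is the small one.

arm_command:
  series:
    - {"dp":[0.05,-0.18,-0.05],"angular":[-0.02,0.002,0.004],"gripper":80}
    - {"dp":[0.05,-0.18,-0.06],"angular":[-0.02,0.002,0.004],"gripper":80}
    - {"dp":[0.1,-0.18,-0.06],"angular":[-0.02,0.002,0.002],"gripper":80}
    - {"dp":[0.1,-0.13,-0.06],"angular":[-0.018,0,0],"gripper":80}
    - {"dp":[0,0,0],"angular":[0,0,0],"gripper":80}
    - {"dp":[0,0,0],"angular":[0,0,0],"gripper":80}
    - {"dp":[0,0,0],"angular":[0,0,0],"gripper":80}
    - {"dp":[0,0,0],"angular":[0,0,0],"gripper":80}

```text
clock: 14.65
position: [0.4705, -0.1996, 0.1156]
ee_rot: [0.712, -0.031, 0.701, 0.024]
contact_force: [0.9, -0.4, -0.5]
width: 0.08
```

Run:
```python
from h import *
plan(.472,-.1916,.014,4.9,4)
```

```text
[0.211, 0.018, 0.001] [-0.001, 0.002, 0.002]
[0.212, 0.018, 0.002] [-0.001, 0.002, 0.002]
[0.212, 0.017, 0.003] [-0.001, 0.002, 0.002]
[0.212, 0.017, 0.004] [-0.001, 0.002, 0.002]
total mm [   1.5    8.  -101.6] turn deg [-0.4  0.8  0.6]
14.65 [ 0.4705 -0.1996  0.1156] [[0.015, -0.078, 0.997], [-0.009, 0.997, 0.078], [-1.0, -0.01, 0.014]] [ 0.9 -0.4 -0.5] 0.08002524186421726 [-0.537  0.232  1.781  0.     1.111 -0.616]
```

arm_command:
  series:
    - {"dp":[0.1,0.06,0.005],"angular":[0,0.005,0.005],"gripper":80}
    - {"dp":[0.2,0,0.003],"angular":[0,0.004,0.003],"gripper":80}
    - {"dp":[0.2,0,0],"angular":[0,0,0],"gripper":80}
    - {"dp":[0.2,0,0],"angular":[0,0,0],"gripper":80}
    - {"dp":[0.1,0,0],"angular":[0,0,0],"gripper":80}
    - {"dp":[0,0,0],"angular":[0,0,0],"gripper":80}
    - {"dp":[0,0,0],"angular":[0,0,0],"gripper":80}
    - {"dp":[0,0,0],"angular":[0,0,0],"gripper":80}

```text
clock: 15.65
position: [0.4727, -0.1882, 0.0156]
ee_rot: [0.706, -0.027, 0.707, 0.03]
contact_force: [-0.6, -0.0, -0.1]
width: 0.08
```

Run:
```python
from h import *
plan(.472,-.1916,.014,4.9,1)
```

```text
[0.013, -0.028, -0.008] [-0.003, -0.0, -0.003]
total mm [-0.7 -3.4 -1.6] turn deg [-0.3 -0.  -0.3]
15.65 [ 0.4727 -0.1882  0.0156] [[-0.001, -0.081, 0.997], [0.005, 0.997, 0.081], [-1.0, 0.005, -0.0]] [-0.6 -0.  -0.1] 0.07997874941566983 [-0.519  0.352  1.904  0.005  0.889 -0.603]
```

arm_command:
  series:
    - {"dp":[0.04,0,0],"angular":[0,0,0],"gripper":80}
    - {"dp":[0.03,0,0],"angular":[0,0,0],"gripper":80}
    - {"dp":[0,0,0],"angular":[0,0,0],"gripper":30}
    - {"dp":[0,0,0],"angular":[0,0,0],"gripper":30}
    - {"dp":[0,0,0],"angular":[0,0,0],"gripper":30}
    - {"dp":[0,0,0],"angular":[0,0,0],"gripper":30}
    - {"dp":[0,0,0],"angular":[0,0,0],"gripper":30}
    - {"dp":[0,0,0],"angular":[0,0,0],"gripper":30}

```text
clock: 16.65
position: [0.4736, -0.1889, 0.008]
ee_rot: [0.707, -0.027, 0.706, 0.03]
contact_force: [0.9, 0.2, 0.1]
width: 0.0301
```

arm_command:
  series:
    - {"dp":[0,0,0],"angular":[0,0,0],"gripper":30}
    - {"dp":[0,0,0],"angular":[0,0,0],"gripper":30}
    - {"dp":[0,0,0],"angular":[0,0,0],"gripper":30}
    - {"dp":[-0.1,0,0],"angular":[0,0,0],"gripper":30}
    - {"dp":[-0.15,0,0],"angular":[0,0,0],"gripper":30}
    - {"dp":[-0.1,0,0],"angular":[0,0,0],"gripper":30}
    - {"dp":[0,0,0],"angular":[0,0,0],"gripper":30}
    - {"dp":[0,0,0],"angular":[0,0,0],"gripper":30}

```text
clock: 17.65
position: [0.4738, -0.1892, 0.053]
ee_rot: [0.708, -0.028, 0.705, 0.03]
contact_force: [-0.6, -0.3, 0.7]
width: 0.0302
```

Run:
```python
from h import *
plan(.566,.06,.045,-2.7,8)
```

```text
[0.009, 0.251, 0.117] [0.01, 0.0, -0.0]
[0.009, 0.253, 0.113] [0.01, 0.0, -0.0]
[0.009, 0.255, 0.109] [0.01, 0.0, -0.0]
[0.009, 0.256, 0.104] [0.01, 0.0, -0.0]
[0.009, 0.258, 0.1] [0.01, 0.0, -0.0]
[0.009, 0.259, 0.096] [0.01, 0.0, -0.0]
[0.009, 0.261, 0.092] [0.01, 0.0, -0.0]
[0.009, 0.262, 0.088] [0.01, 0.0, -0.0]
total mm [ 92.2 249.2  -8. ] turn deg [ 7.3  0.2 -0.2]
17.65 [ 0.4738 -0.1892  0.053 ] [[0.003, -0.081, 0.997], [0.003, 0.997, 0.081], [-1.0, 0.003, 0.003]] [-0.6 -0.3  0.7] 0.030206015670313523 [-0.519  0.305  1.858  0.005  0.977 -0.603]
```

The fingers closed to 30 mm, so nothing is held. I'll look.

Run:
```python
from h import *
im=get_image("top");p=cloud(im);a=im["image"]
s=get_image("side")["image"]
o=np.hstack([cv2.resize(a[150:350,310:460],(450,600)),cv2.resize(s[220:340,250:345],(350,600))[:, :350]])
cv2.imwrite("pics/m5.png",o)
```

```text
(no output)
```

View pics/m5.png

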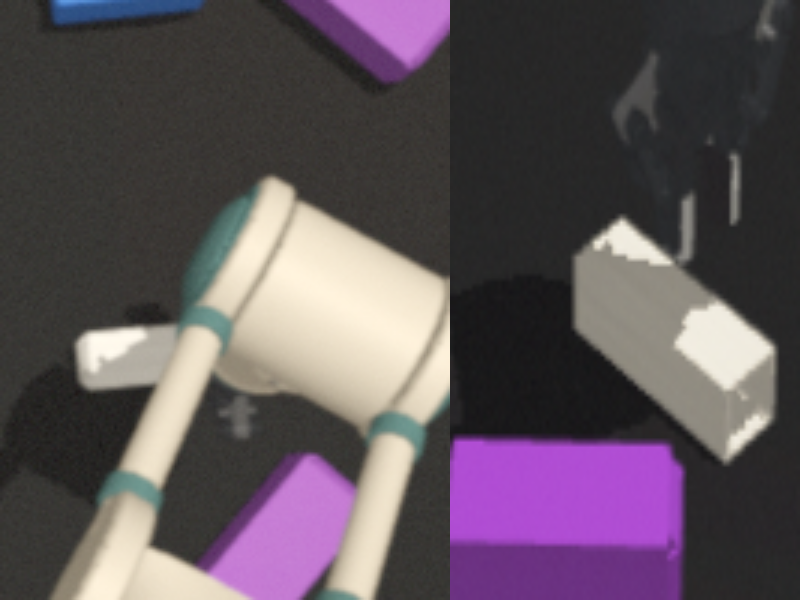

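Run:
```python
from h import *
s=get_state();M=rot(s).as_matrix();P=np.array(s["position"])
im=get_image("side")
def proj(w):
    c=im["view"]@np.r_[w,1];K=im["mtx"];return np.round([K[0,2]+K[0,0]*c[0]/-c[2],K[1,2]-K[1,1]*c[1]/-c[2]],1)
for n,d in (("tcp",0),("+x",.015),("-x",-.015)): print(n,proj(P+M[:,2]*d),proj(P+M[:,2]*d+[0,0,.012]))
p=cloud(im);q=p[220:315,265:345].reshape(-1,3);q=q[~np.isnan(q[:,0])]
q=q[(abs(q[:,0]-.47)<.06)&(abs(q[:,1]+.167)<.1)]
t=q[abs(q[:,2]-.0425)<.004];r=cv2.minAreaRect(t[:,:2].astype(np.float32));print('small top side',len(t),r,cv2.boxPoints(r))
g=p[220:300,290:345].reshape(-1,3);g=g[(g[:,2]>.05)&(g[:,2]<.12)&(abs(g[:,0]-.47)<.08)]
print(len(g))
for z in np.arange(.05,.12,.01):
    k=g[abs(g[:,2]-z)<.005]
    if len(k):print(round(z,3),len(k),np.round(k.min(0),3),np.round(k.max(0),3))
it=get_image("top");p=cloud(it).reshape(-1,3);t=p[(abs(p[:,0]-.47)<.06)&(abs(p[:,1]+.1)<.05)&(abs(p[:,2]-.0425)<.006)]
print('top nose',len(t),t.min(0),t.max(0))
```

```text
tcp [317. 279.] [317.1 274.8]
+x [321.7 276.1] [321.8 271.9]
-x [312.3 282. ] [312.3 277.8]
small top side 717 ((0.46655184030532837, -0.1721438765525818), (0.047838591039180756, 0.1359899342060089), 4.944798469543457) [[ 0.43686068 -0.10646372]
 [ 0.44858247 -0.24194752]
 [ 0.496243   -0.23782404]
 [ 0.4845212  -0.10234024]]
212
0.09 34 [ 0.446 -0.202  0.086] [ 0.494 -0.178  0.095]
0.1 67 [ 0.442 -0.203  0.095] [ 0.5   -0.176  0.105]
0.11 78 [ 0.44  -0.204  0.105] [ 0.503 -0.18   0.115]
top nose 403 [ 0.44441518 -0.14983918  0.03654783] [ 0.48945979 -0.09702817  0.04637682]
```

The small one hasn't moved. The fingertips appear about 30 mm above the reported TCP, so the pads closed above its top. I'll descend lower, watching the force.

arm_command:
  series:
    - {"dp":[0,0,0],"angular":[0,0,0],"gripper":65}
    - {"dp":[0,-0.02,-0.01],"angular":[0,0,0],"gripper":65}
    - {"dp":[0,0,0],"angular":[0,0,0],"gripper":65}
    - {"dp":[0,0,0],"angular":[0,0,0],"gripper":65}
    - {"dp":[0.15,0,0],"angular":[0,0,0],"gripper":65}
    - {"dp":[0.15,0,0],"angular":[0,0,0],"gripper":65}
    - {"dp":[0.08,0,0],"angular":[0,0,0],"gripper":65}
    - {"dp":[0,0,0],"angular":[0,0,0],"gripper":65}

```text
clock: 18.85
position: [0.473, -0.1918, 0.0056]
ee_rot: [0.707, -0.027, 0.706, 0.03]
contact_force: [-0.7, 0.0, -0.1]
width: 0.0652
```

arm_command:
  series:
    - {"dp":[0.03,0,0],"angular":[0,0,0],"gripper":65}
    - {"dp":[0.03,0,0],"angular":[0,0,0],"gripper":65}
    - {"dp":[0,0,0],"angular":[0,0,0],"gripper":65}
    - {"dp":[0,0,0],"angular":[0,0,0],"gripper":65}
    - {"dp":[0,0,0],"angular":[0,0,0],"gripper":65}
    - {"dp":[0,0,0],"angular":[0,0,0],"gripper":65}
    - {"dp":[0,0,0],"angular":[0,0,0],"gripper":65}
    - {"dp":[0,0,0],"angular":[0,0,0],"gripper":65}

```text
clock: 19.85
position: [0.4744, -0.1926, -0.0003]
ee_rot: [0.709, -0.028, 0.705, 0.029]
contact_force: [-0.2, 1.3, 0.2]
width: 0.0651
```

Run:
```python
from h import *
st()
s=get_image("side")["image"]
cv2.imwrite("pics/m6.png",cv2.resize(s[220:320,265:365],(600,600)))
```

```text
19.85 [ 4.744e-01 -1.926e-01 -3.000e-04] [[0.006, -0.081, 0.997], [0.001, 0.997, 0.081], [-1.0, 0.001, 0.006]] [-0.2  1.3  0.2] 0.06505248962944993 [-0.525  0.374  1.921  0.005  0.842 -0.609]
```

View pics/m6.png

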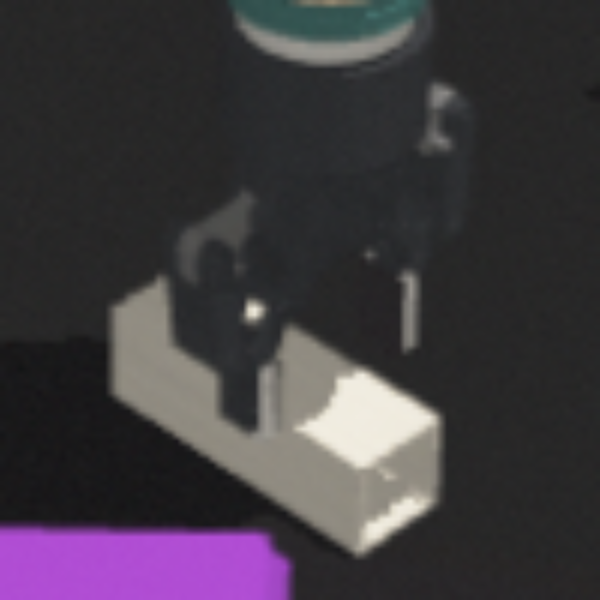

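Both fingers straddle the small one. The left tip at crop (250,430) works out to z≈0.038, barely below the top, so I'll go about 17 mm lower.

arm_command:
  series:
    - {"dp":[0.04,0,-0.01],"angular":[0,0,0],"gripper":65}
    - {"dp":[0.04,0,0],"angular":[0,0,0],"gripper":65}
    - {"dp":[0.04,0,0],"angular":[0,0,0],"gripper":65}
    - {"dp":[0.02,0,0],"angular":[0,0,0],"gripper":65}
    - {"dp":[0,0,0],"angular":[0,0,0],"gripper":30}
    - {"dp":[0,0,0],"angular":[0,0,0],"gripper":30}
    - {"dp":[0,0,0],"angular":[0,0,0],"gripper":30}
    - {"dp":[0,0,0],"angular":[0,0,0],"gripper":30}
  grip_force: 80

```text
clock: 20.9
position: [0.4731, -0.1926, -0.0184]
ee_rot: [0.708, -0.028, 0.705, 0.029]
contact_force: [-0.3, 0.2, -0.5]
width: 0.0407
```

arm_command:
  series:
    - {"dp":[0,0,0],"angular":[0,0,0],"gripper":30}
    - {"dp":[0,0,0],"angular":[0,0,0],"gripper":30}
    - {"dp":[0,0,0],"angular":[0,0,0],"gripper":30}
    - {"dp":[0,0,0],"angular":[0,0,0],"gripper":30}
    - {"dp":[0,0,0],"angular":[0,0,0],"gripper":30}
    - {"dp":[0,0,0],"angular":[0,0,0],"gripper":30}
    - {"dp":[0,0,0],"angular":[0,0,0],"gripper":30}
    - {"dp":[0,0,0],"angular":[0,0,0],"gripper":30}

```text
clock: 21.9
position: [0.4731, -0.1927, -0.0184]
ee_rot: [0.708, -0.028, 0.705, 0.029]
contact_force: [0.8, -0.3, -0.7]
width: 0.0408
```

Run:
```python
from h import *
plan(.5635,.04,.025,-2.7,7)
```

```text
[-0.051, 0.267, 0.13] [0.012, 0.0, -0.0]
[-0.051, 0.27, 0.125] [0.012, 0.0, -0.0]
[-0.051, 0.272, 0.12] [0.012, 0.0, -0.0]
[-0.051, 0.274, 0.115] [0.012, 0.0, -0.0]
[-0.051, 0.276, 0.11] [0.012, 0.0, -0.0]
[-0.051, 0.278, 0.105] [0.012, 0.0, -0.0]
[-0.052, 0.28, 0.1] [0.012, 0.0, -0.0]
total mm [ 90.4 232.7  43.4] turn deg [ 7.3  0.3 -0.1]
21.9 [ 0.4731 -0.1927 -0.0184] [[0.005, -0.081, 0.997], [0.002, 0.997, 0.081], [-1.0, 0.001, 0.005]] [ 0.8 -0.3 -0.7] 0.04083789093847737 [-0.526  0.398  1.943  0.006  0.797 -0.611]
```

arm_command:
  series:
    - {"dp":[-0.12,0,0],"angular":[0,0,0],"gripper":30}
    - {"dp":[-0.18,0.1,0.04],"angular":[0.008,0,0],"gripper":30}
    - {"dp":[0,0.3,0.14],"angular":[0.013,0,0],"gripper":30}
    - {"dp":[0,0.36,0.16],"angular":[0.013,0,0],"gripper":30}
    - {"dp":[0,0.36,0.15],"angular":[0.013,0,0],"gripper":30}
    - {"dp":[0,0.36,0.15],"angular":[0.013,0,0],"gripper":30}
    - {"dp":[0,0.25,0.1],"angular":[0.013,0,0],"gripper":30}
    - {"dp":[0,0.08,0.03],"angular":[0.01,0,0],"gripper":30}

```text
clock: 22.9
position: [0.5644, 0.0316, 0.0255]
ee_rot: [0.711, 0.02, 0.703, -0.02]
contact_force: [0.4, -0.6, -3.3]
width: 0.0407
```

Run:
```python
from h import *
plan(.5665,.05,-.006,-2.7,4)
```

```text
[0.066, 0.039, 0.001] [-0.002, 0.002, -0.0]
[0.066, 0.039, 0.002] [-0.002, 0.002, -0.0]
[0.066, 0.039, 0.002] [-0.002, 0.002, -0.0]
[0.066, 0.039, 0.002] [-0.002, 0.002, -0.0]
total mm [  2.1  18.4 -31.5] turn deg [-0.6  0.7 -0. ]
22.9 [0.5644 0.0316 0.0255] [[0.012, 0.057, 0.998], [-0.0, 0.998, -0.057], [-1.0, 0.001, 0.012]] [ 0.4 -0.6 -3.3] 0.04066688111403738 [-6.800e-02  4.020e-01  1.782e+00  1.000e-03  9.460e-01 -1.100e-02]
```

arm_command:
  series:
    - {"dp":[0.06,0.04,0],"angular":[-0.008,0.004,0],"gripper":30}
    - {"dp":[0.06,0.04,0.01],"angular":[0,0.003,0],"gripper":30}
    - {"dp":[0.06,0.04,0],"angular":[0,0,0],"gripper":30}
    - {"dp":[0.05,0,0],"angular":[0,0,0],"gripper":30}
    - {"dp":[0,0,0],"angular":[0,0,0],"gripper":30}
    - {"dp":[0,0,0],"angular":[0,0,0],"gripper":30}
    - {"dp":[0,0,0],"angular":[0,0,0],"gripper":30}
    - {"dp":[0,0,0],"angular":[0,0,0],"gripper":30}

```text
clock: 23.9
position: [0.5648, 0.0433, -0.004]
ee_rot: [0.706, 0.016, 0.708, -0.017]
contact_force: [-0.5, -0.4, -2.0]
width: 0.0406
```

Run:
```python
from h import *
st();s=get_state();P=np.array(s["position"])
im=get_image("side");p=cloud(im).reshape(-1,3);q=p[~np.isnan(p[:,0])];q=q[(abs(q[:,0]-P[0])<.07)&(abs(q[:,1]-P[1])<.07)]
for z in np.arange(.05,.17,.008):
    k=q[abs(q[:,2]-z)<.004]
    if len(k):print('%.3f'%z,len(k),np.round(k.min(0)-P,3)[:2],np.round(k.max(0)-P,3)[:2])
for n in ("top","side"):
    p=cloud(get_image(n)).reshape(-1,3);p=p[~np.isnan(p[:,0])]
    t=p[(p[:,1]>-.02)&(p[:,1]<.165)&(abs(p[:,0]-.57)<.03)&(p[:,2]>.048)&(p[:,2]<.062)]
    for y in np.arange(-.01,.16,.015):
        k=t[abs(t[:,1]-y)<.0075]
        if len(k)>5:print(n,round(y,3),len(k),np.round(np.median(k[:,2]),4),np.round([k[:,0].min(),k[:,0].max()],4))
cv2.imwrite("pics/m7.png",cv2.resize(im["image"][150:300,190:370],(720,600)))
```

```text
23.9 [ 0.5648  0.0433 -0.004 ] [[-0.002, 0.046, 0.999], [-0.001, 0.999, -0.046], [-1.0, -0.001, -0.002]] [-0.5 -0.4 -2. ] 0.04060362972320907 [-0.045  0.446  1.798 -0.002  0.9    0.002]
0.050 86 [-0.037 -0.046] [0.035 0.068]
0.058 255 [-0.038 -0.047] [0.03  0.066]
0.066 43 [-0.037 -0.05 ] [0.032 0.01 ]
0.074 44 [-0.048 -0.016] [0.047 0.011]
0.082 91 [-0.054 -0.017] [0.052 0.019]
0.090 83 [-0.055 -0.021] [0.051 0.015]
0.098 101 [-0.062 -0.02 ] [0.056 0.017]
0.106 114 [-0.063 -0.022] [0.059 0.02 ]
0.114 90 [-0.065 -0.023] [0.061 0.017]
0.122 106 [-0.069 -0.023] [0.064 0.014]
0.130 155 [-0.07  -0.022] [0.063 0.018]
0.138 148 [-0.07  -0.026] [0.06  0.016]
0.146 53 [-0.044 -0.015] [0.041 0.013]
0.154 23 [-0.043 -0.025] [-0.019  0.014]
0.162 72 [-0.041 -0.039] [0.023 0.017]
top 0.005 23 0.0555 [0.5441 0.5741]
top 0.08 8 0.0551 [0.5464 0.5526]
top 0.095 51 0.0548 [0.5478 0.5708]
top 0.11 79 0.0553 [0.5481 0.5736]
top 0.125 78 0.0551 [0.548  0.5737]
top 0.14 27 0.0534 [0.5483 0.5743]
side 0.005 68 0.0561 [0.5406 0.5827]
side 0.02 61 0.0567 [0.54   0.5864]
side 0.035 79 0.0561 [0.5413 0.5976]
side 0.05 39 0.0564 [0.552  0.5845]
side 0.065 19 0.0568 [0.562  0.5854]
side 0.11 7 0.055 [0.5435 0.5744]
side 0.125 19 0.0541 [0.5441 0.5806]
```

View pics/m7.png

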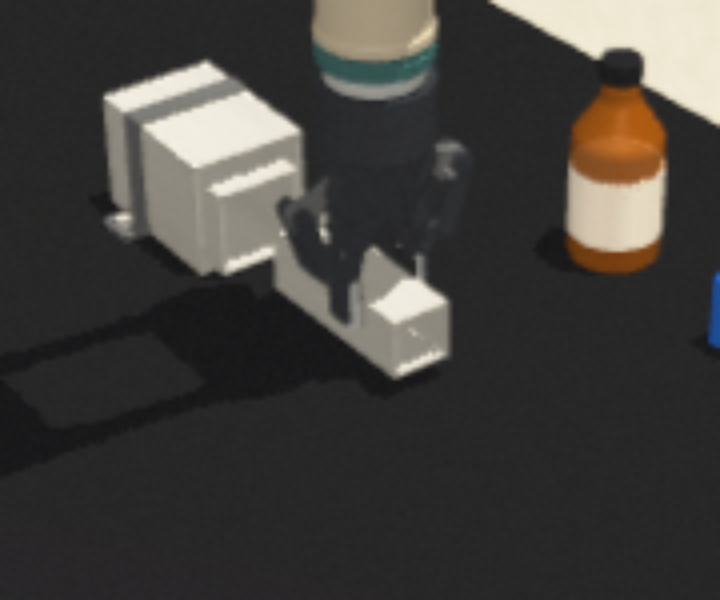

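Small is level and on the axis, with its nose at about (275,270) in the crop. The gripper's wide body is well above everything, so I'll insert.

arm_command:
  series:
    - {"dp":[0,0.1,0.005],"angular":[0,0,0],"gripper":30}
    - {"dp":[0,0.13,0],"angular":[0,0,0],"gripper":30}
    - {"dp":[0,0.13,0],"angular":[0,0,0],"gripper":30}
    - {"dp":[0,0.13,0],"angular":[0,0,0],"gripper":30}
    - {"dp":[0,0.13,0],"angular":[0,0,0],"gripper":30}
    - {"dp":[0,0.12,0],"angular":[0,0,0],"gripper":30}
    - {"dp":[0,0.08,0],"angular":[0,0,0],"gripper":30}
    - {"dp":[0,0,0],"angular":[0,0,0],"gripper":30}

```text
clock: 25.05
position: [0.5701, 0.1506, -0.0041]
ee_rot: [0.706, 0.015, 0.708, -0.016]
contact_force: [-0.5, 0.1, -2.6]
width: 0.0406
```

Run:
```python
from h import *
plan(.5715,.157,-.006,-2.7,1)
```

```text
[0.016, 0.054, 0.009] [0.002, -0.001, 0.0]
total mm [ 1.4  6.4 -1.9] turn deg [ 0.2 -0.1  0. ]
25.05 [ 0.5701  0.1506 -0.0041] [[-0.002, 0.044, 0.999], [-0.0, 0.999, -0.044], [-1.0, -0.001, -0.002]] [-0.5  0.1 -2.6] 0.04063080452475375 [ 0.14   0.473  1.745 -0.     0.925  0.185]
```

arm_command:
  series:
    - {"dp":[0.03,0,0],"angular":[0,0,0],"gripper":30}
    - {"dp":[0,0,0],"angular":[0,0,0],"gripper":65}
    - {"dp":[0,0,0],"angular":[0,0,0],"gripper":65}
    - {"dp":[0,0,0],"angular":[0,0,0],"gripper":65}
    - {"dp":[0,0,0],"angular":[0,0,0],"gripper":65}
    - {"dp":[-0.15,0,0],"angular":[0,0,0],"gripper":65}
    - {"dp":[-0.3,0,0],"angular":[0,0,0],"gripper":65}
    - {"dp":[-0.25,0,0],"angular":[0,0,0],"gripper":65}

```text
clock: 26.05
position: [0.5689, 0.1483, 0.0763]
ee_rot: [0.704, 0.016, 0.709, -0.017]
contact_force: [0.4, 0.5, -0.1]
width: 0.0646
```

arm_command:
  series:
    - {"dp":[0,-0.3,0],"angular":[0,0,0],"gripper":30}
    - {"dp":[0,-0.3,0],"angular":[0,0,0],"gripper":30}
    - {"dp":[0,-0.05,0],"angular":[0,0,0],"gripper":30}
    - {"dp":[0.1,0,0],"angular":[0,0,0],"gripper":30}
    - {"dp":[0.2,0,0],"angular":[0,0,0],"gripper":30}
    - {"dp":[0.25,0,0],"angular":[0,0,0],"gripper":30}
    - {"dp":[0.1,0,0],"angular":[0,0,0],"gripper":30}
    - {"dp":[0,0,0],"angular":[0,0,0],"gripper":30}

```text
clock: 27.05
position: [0.5678, 0.0736, -0.0021]
ee_rot: [0.707, 0.016, 0.707, -0.015]
contact_force: [0.4, 1.0, 0.2]
width: 0.03
```

Run:
```python
from h import *
plan(.5685,.09,-.002,-2.7,1)
for n in ("top","side"):
    p=cloud(get_image(n)).reshape(-1,3);p=p[~np.isnan(p[:,0])]
    t=p[(p[:,1]>.085)&(p[:,1]<.17)&(abs(p[:,0]-.57)<.04)&(p[:,2]>.03)&(p[:,2]<.056)]
    print(n,len(t),t.min(0),t.max(0),np.median(t,0))
```

```text
[-0.0, 0.137, 0.0] [0.002, 0.0, -0.001]
total mm [ 0.7 16.4  0.1] turn deg [ 0.2  0.  -0.1]
27.05 [ 0.5678  0.0736 -0.0021] [[0.0, 0.044, 0.999], [0.002, 0.999, -0.044], [-1.0, 0.002, 0.0]] [0.4 1.  0.2] 0.03000507791669828 [0.006 0.449 1.785 0.002 0.907 0.049]
top 236 [0.54964772 0.11211058 0.03644775] [0.57757738 0.16985285 0.04974831] [0.56111082 0.14817612 0.04382415]
side 153 [0.54052966 0.08539451 0.03019697] [0.58929008 0.16947613 0.05549999] [0.54888848 0.13620404 0.04214632]
```

arm_command:
  series:
    - {"dp":[0,0.1,0.01],"angular":[0,0,0],"gripper":30}
    - {"dp":[0,0.1,0],"angular":[0,0,0],"gripper":30}
    - {"dp":[0,0.1,0],"angular":[0,0,0],"gripper":30}
    - {"dp":[0,0.1,0],"angular":[0,0,0],"gripper":30}
    - {"dp":[0,0.1,0],"angular":[0,0,0],"gripper":30}
    - {"dp":[0,0.04,0],"angular":[0,0,0],"gripper":30}
    - {"dp":[0,0,0],"angular":[0,0,0],"gripper":30}
    - {"dp":[0,0,0],"angular":[0,0,0],"gripper":30}

```text
clock: 28.15
position: [0.5752, 0.1434, 0.0021]
ee_rot: [0.71, 0.015, 0.704, -0.014]
contact_force: [0.2, -0.7, 0.8]
width: 0.0303
```

arm_command:
  series:
    - {"dp":[0,0.03,0],"angular":[0,0,0],"gripper":30}
    - {"dp":[0,0.03,0],"angular":[0,0,0],"gripper":30}
    - {"dp":[0,0.03,0],"angular":[0,0,0],"gripper":30}
    - {"dp":[0,0.03,0],"angular":[0,0,0],"gripper":30}
    - {"dp":[0,0,0],"angular":[0,0,0],"gripper":30}
    - {"dp":[0,0,0],"angular":[0,0,0],"gripper":30}
    - {"dp":[0,0,0],"angular":[0,0,0],"gripper":30}
    - {"dp":[0,0,0],"angular":[0,0,0],"gripper":30}

```text
clock: 29.15
position: [0.5755, 0.1543, 0.0022]
ee_rot: [0.71, 0.013, 0.704, -0.016]
contact_force: [-1.0, -2.5, 0.1]
width: 0.03
```

Run:
```python
from h import *
st()
```

```text
29.15 [0.5755 0.1543 0.0022] [[0.007, 0.041, 0.999], [-0.005, 0.999, -0.041], [-1.0, -0.005, 0.008]] [-1.  -2.5  0.1] 0.03000135466558432 [ 0.15   0.47   1.732 -0.008  0.934  0.195]
```

arm_command:
  series:
    - {"dp":[0,0.03,-0.02],"angular":[0,0,0],"gripper":30}
    - {"dp":[0,0.04,0],"angular":[0,0,0],"gripper":30}
    - {"dp":[0,0.04,0],"angular":[0,0,0],"gripper":30}
    - {"dp":[0,0,0],"angular":[0,0,0],"gripper":30}
    - {"dp":[0,0,0],"angular":[0,0,0],"gripper":30}
    - {"dp":[0,0,0],"angular":[0,0,0],"gripper":30}
    - {"dp":[0,0,0],"angular":[0,0,0],"gripper":30}
    - {"dp":[0,0,0],"angular":[0,0,0],"gripper":30}

```text
clock: 30.15
position: [0.5735, 0.1533, 0.0024]
ee_rot: [0.709, 0.001, 0.705, -0.023]
contact_force: [-0.4, -3.6, 0.2]
width: 0.0299
```

arm_command:
  series:
    - {"dp":[0,-0.1,0],"angular":[0,0,0],"gripper":30}
    - {"dp":[0,-0.2,0],"angular":[0,0,0],"gripper":30}
    - {"dp":[-0.2,-0.2,0],"angular":[0,0,0],"gripper":30}
    - {"dp":[-0.4,-0.3,0],"angular":[0,0,0],"gripper":30}
    - {"dp":[-0.3,-0.4,-0.2],"angular":[0,0,0],"gripper":30}
    - {"dp":[-0.2,-0.4,-0.2],"angular":[0,0,0],"gripper":30}
    - {"dp":[0,-0.3,-0.2],"angular":[0,0,0],"gripper":30}
    - {"dp":[0,0,0],"angular":[0,0,0],"gripper":30}

```text
clock: 31.15
position: [0.4927, -0.0721, 0.1424]
ee_rot: [0.71, 0.003, 0.704, -0.021]
contact_force: [1.2, 0.7, -0.6]
width: 0.0301
```

Run:
```python
from h import *
st()
im=get_image("top");p=cloud(im).reshape(-1,3);p=p[~np.isnan(p[:,0])];p=p[abs(p[:,0]-.573)<.05]
for nm,z,y1 in(("small",.047,.176),("med",.0645,.189),("large",.084,.32)):
    t=p[(abs(p[:,2]-z)<.006)&(p[:,1]>.12)&(p[:,1]<y1)];print(nm,len(t),np.round(t.min(0),4),np.round(t.max(0),4),np.median(t[:,2]))
s=get_image("side")["image"]
o=np.hstack([cv2.resize(im["image"][185:260,140:240],(400,300),interpolation=2),cv2.resize(s[150:225,200:300],(400,300),interpolation=2)])
cv2.imwrite("pics/m8.png",np.vstack([o,cv2.resize(im["image"][90:315],(800,281))]))
```

```text
31.15 [ 0.4927 -0.0721  0.1424] [[0.009, 0.034, 0.999], [-0.025, 0.999, -0.033], [-1.0, -0.025, 0.01]] [ 1.2  0.7 -0.6] 0.030051343139216292 [-0.267  0.192  1.762 -0.024  1.172 -0.225]
small 79 [0.55   0.1657 0.042 ] [0.5916 0.1758 0.0501] 0.046272923931246934
med 109 [0.5393 0.1784 0.0585] [0.6008 0.1888 0.0687] 0.06360891752656062
large 2093 [0.5313 0.1901 0.078 ] [0.6212 0.3154 0.0895] 0.08345276555264647
```

View pics/m8.png

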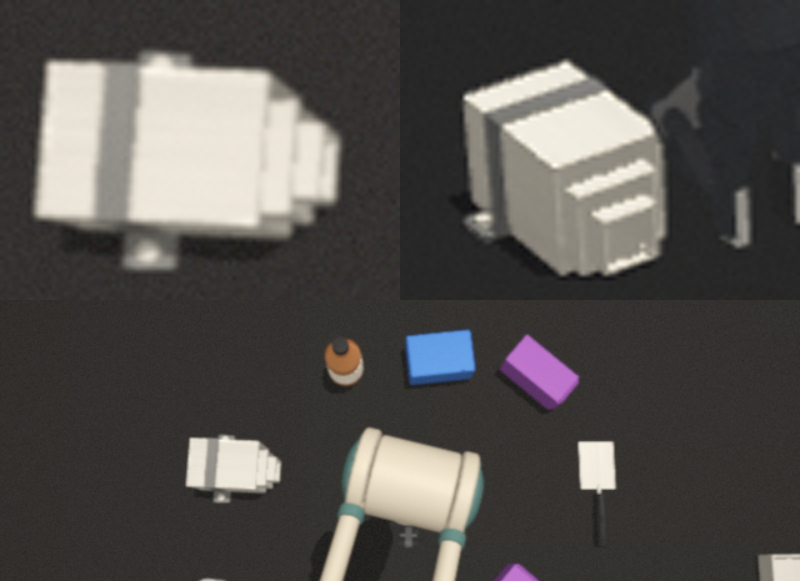

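The picture shows three nested steps with equal ledges and the other objects where they were. The mouth edges are at y = 0.166, 0.178 and 0.190, so each inner canister sticks out about 12.5 mm.

```bash
python3 -c "
from rig import *
print(sign_off())"
```

```text
the job is handed in; nothing more can be done
None
```

The three canisters are nested: medium home in large and small home in medium, all mouths facing −y. I handed the job in at about 31 s of the 72 s allowed. `sign_off` gives no verdict, so I am going by my own last checks.

**How:** I gripped each loose canister near its mouth, carried it in about 70 mm, released it, and pushed it home with both fingertips on the rim.

**Last checks:**

| Check | Medium | Small |
|---|---|---|
| Sticks out of its outer canister (12.5 mm = home) | about 12 mm | about 12.7 mm |
| Sideways offset (12 mm allowed) | about 4–6 mm | about 1 mm |
| Height of top face, camera depth | 63.6 mm (64.5 expected) | 46.3 mm (47 expected) |

- **Push end:** both pushes came to a firm stop at the expected depth.
- **Clear of everything:** the arm ended well clear of the canisters. The bottle, tip box and spatula look unmoved in the last picture. The beaker was cropped out of it, and the arm never went near it low down.

**What disagreed:** my first grip on small closed on nothing. The fingertips stood about 25–30 mm above where the reported tool position put them, so I gripped again lower. Small had not moved.

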